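Lock off the bench isolator: handle to off, hasp holes in line, locking bar across

ROBOT

A 6-joint arm with a two-finger parallel gripper is mounted at the origin on the work surface. World frame = base frame: x ahead of the robot, y to its left, z up, the work surface at z = 0. Lengths are in mm, angles in degrees, forces in N, time in s.
With the tool pointing down it reaches from about 300 to 850 mm from the base axis. Payload 4.2 kg.
Tool frame: the origin (TCP) lies between the finger pads; the fingertips stand 22 mm ahead of it and the grasp point (between the pads) lies 3 mm ahead of it; z points along the fingers, y is the direction in which the jaws open and shut (so a half turn about z gives the same grasp; the last joint's range is limited). The gripper opens to 91 mm and grips with 3 to 60 N. Pads are 32 mm wide; open, the fingers measure 118 mm over their backs; the gripper's body (76 mm by 178 mm) begins 60 mm behind the grasp point.
Start: joints at [69.041, 18.312, 89.639, -0, 72.044, -1.146], TCP at [194.898, 540.977, 235.976] pointing down, gripper open.
Joint ranges: [-177.97, 177.97], [-48.28, 115.42], [12.27, 149.76], [-77.06, 257.06], [2.81, 150.46], [-146.56, 146.56]. Speed limits (degrees/s): [147.25, 147.25, 180, 180, 180, 180].

INTERFACE

Orientations are given as [roll, pitch, yaw] about the fixed x, y, z axes, in that order (R = Rz(yaw) Ry(pitch) Rx(roll)).
In Python, from workcell import telemetry, cams, env gives the robot as it stands.
- The arm moves only by the shell command python3 -m inch 'ROWS' [FORCE]. ROWS is JSON, a list of rows, each an object of numbers: "x", "y", "z": the shift along the tool's x, y, z in cm; "yaw": the turn about the tool's z in units of 5 degrees (1.0 is 5 degrees); "gripper": the gripper's target within -1 to 1 (fully open at 1, half-way at 0, shut at -1). A call has 1 to 12 rows; each row shifts and turns the commanded pose from where the row before left it, along the tool's axes as they then stand; what a row does not reach is not made up. A row lasts 1/12 s, in which the tool goes at most 41.7 mm and 7.16 degrees, less where a joint would pass 70% of its speed; a pose out of reach is approached as far as the arm can. A call is refused whole if a number of a shift passes 4.17 or a number of a turn 1, either way. A call with a gripper value outside its range is refused whole. The fingers move at their own pace and stop on an object; FORCE is the grip in N (left out, the last holds). Time passes only in rows, so rows that do not move let the fingers close. It gives the time, the measured TCP pose, the force and the opening at its end, in the units of the state.
- telemetry.state(): the state, without advancing time (a new reading comes with each control period).
- cams.grab_frame(name): name is "scene" or "top" or "wrist"; returns a dict with "pixels" (400x640x3 uint8, red, green, blue), "mtx" (3x3 intrinsics, pixels), "rvec" (rotation vector, rad) and "tvec" (3), from world to camera coordinates, as OpenCV has them. Camera axes: x right, y down, z forward; pixel columns grow to the right and rows downward; lengths in mm; the calibration is good to about 2 mm. A picture is of the moment at which its call begins. There is no depth.
- env.job_done(): hands the job in, once; it reports no verdict.
The state is a dict: "time_s": time; "qpos": joint angles; "qvel": joint speeds; "effort": joint torques, N m; "ee_pos": TCP position; "ee_rot": TCP orientation; "force": force on the tool from outside, world axes, zero at the start; "torque": the same for the moment, N m; "gripper_width": finger opening in mm.
Only numpy, scipy, OpenCV 4.12 (cv2) and the standard library are available. Lean on these libraries where they do the work, as an engineer would, in place of code of your own. Each camera call takes 0.05 s, during which the arm holds its last target. There are 200 camera calls.

TASK

Make the bench isolator ready for its padlock: swing its handle anticlockwise to off and leave it with the padlock hole in its tip in line with the hole in the fixed hasp tab below (the handle can travel a little past off, which is not wanted). Then lower the loose aluminium angle bar gently, not dropping it, across the two cradles so that it lies flat in both, over the end of the handle, with its hole in line with the other two. Do not knock over or shift the bottle, spray can, multimeter or padlock.

Things in the scene. Friction and masses are not known exactly. Their poses are not given: they have to be found in the camera images.
- isolator: Grey enclosed rotary isolator lying on its back on a plywood board that does not move. Origin: on the desk, straight under the handle's axis; z up; y points from the axis to the hasp (off direction), x is the on direction. Enclosure 154 (x) x 124 (y) mm, cover top 85 mm above the desk. Board spans x -120..120, y -85..130 mm, 15 thick.
- axis_top (a point): Point on the handle's vertical hinge axis, 120 mm above the desk (isolator frame 0, 0, 120 mm).
- hasp_hole (a point): Centre of the 13 mm vertical hole in the fixed steel hasp tab (24 mm wide, 5 mm thick) that overhangs the enclosure's side, at the tab's top face 90 mm above the desk; 94 mm from the hinge axis along the isolator's y.
- cradle_a (a point): Middle of the cradle floor on the dark steel post at the isolator's -x side, 103 mm above the desk (isolator frame -95, 94, 103 mm). Floor 18 mm long in x; lips up to 114 mm: an end lip at the outer end (208 mm clear from one cradle's end lip to the other's) and one on either side in y (44 mm clear, 72..116 mm). Axes as the isolator's.
- cradle_b (a point): Middle of the cradle floor on the dark steel post at the isolator's +x side, 103 mm above the desk (isolator frame 95, 94, 103 mm). Floor 18 mm long in x; lips up to 114 mm: an end lip at the outer end (208 mm clear from one cradle's end lip to the other's) and one on either side in y (44 mm clear, 72..116 mm). Axes as the isolator's.
- handle (a joint): Angle of the isolator's handle, rad, anticlockwise seen from above: 0 = on (along the isolator's x), 1.571 = off (holes in line); it can be pushed on to a reset stop at 1.66, where the holes are 8 mm out of line. May start anywhere from on to part-way (tripped). It stays where it is left; friction about 0.35 N m, no spring.
- handle_grip (a point): Middle of the handle's upright black grip, 48 mm from the hinge axis, 126 mm above the desk. x points outward along the handle, z up. The grip is a block 18 mm thick (tangentially), 44 mm long (21 to 65 mm from the axis), from 100 to 138 mm above the desk. The hub (radius 22 mm) is 116 mm high.
- handle_hole (a point): Centre of the 13 mm vertical padlock hole in the flat steel ear at the handle's end (24 mm wide, ear ends 107 mm from the axis), at the ear's top face 100 mm above the desk, 94 mm from the hinge axis. The ear passes 4 mm over the hasp tab.
- bar: Loose aluminium angle bar, 200 (x) x 36 (y) mm, about 0.28 kg (varies). Origin: under its centre, at the feet of two cheeks (8 x 34 x 12 mm, at x -22 and +22, 36 mm clear between) that straddle the handle's ear. Flat leg z 12..18 mm; upright flange along all its +y edge, y 12..18, z 18..54 mm. Seated, its origin is 91 mm above the desk, with 4 mm play each way in x and y.
- bar_hole (a point): Centre of the 13 mm hole in the bar's flat leg, at the leg's underside (bar frame 0, 0, 12 mm): 103 mm above the desk when seated, 13 mm above point hasp_hole.
- bar_flange (a point): Middle of the bar's upright flange (bar frame 0, 15, 36 mm), the place to pinch it: 6 mm thick along the bar's y. The bar fits either way round, but laid with the flange on the side away from the hinge axis there is far more room for fingers (41 mm from flange to grip, instead of about 11).
- bottle: Upright white plastic bottle, radius 29 mm, 155 mm high, close outside the hasp: 20 to 40 mm from the seated bar's outer edge, anywhere along its middle; origin under its centre. To be left alone.
- spray_can: Upright spray can, radius 26 mm, 150 mm high, off the +x end of the bar as it starts; origin under its centre. To be left alone.
- meter: Black multimeter lying on its back, 160 (x) x 80 (y) x 36 mm high (44 at the dial), beside the bar's +y edge as it starts; origin under its centre. To be left alone.
- padlock: Brass padlock lying on its side beside the isolator, body 44 (x) x 50 (y) x 22 mm, steel shackle towards its +x (75 mm overall); origin under the body's centre. Not to be used, to be left alone.
Things that resemble listed ones, but are neither listed nor needed, are in the scene too. Leave any green look-alike of the bar alone.

How it is judged:
By the outcome, as a careful person would: the job done as asked, in the order asked, and still so for the second after the job is handed in, with the robot touching nothing.
It also fails if it takes over 64 s, if anything falls off the work surface, if the arm or the gripper's body presses on something with over 40 N, if the wrist force passes 120 N, or if a joint passes its speed limit or range.

## Working session

There is one attempt and no reset: what is moved stays moved. The work goes in short steps, Python scripts to look and compute and a shell command to move; the robot and the scene stay as the last step left them, time stands still between calls to the robot, and variables do not carry over. Pictures are saved under pics/ and viewed, about 8 in all and at most 12, crops included, and the job is handed in when it is done.

```bash
ls; mkdir -p pics; cat > h.py <<'E'
import cv2,numpy as np
from workcell import telemetry,cams,env
def grab(n,save=None):
    f=cams.grab_frame(n)
    if save: cv2.imwrite('pics/'+save,cv2.cvtColor(f['pixels'],cv2.COLOR_RGB2BGR)); np.savez('pics/'+save+'.npz',**f)
    return f
def load(s): return dict(np.load('pics/'+s+'.npz'))
def ray(f,uv,z):
    R=cv2.Rodrigues(f['rvec'])[0];t=np.array(f['tvec']).ravel()
    c=-R.T@t; d=R.T@np.linalg.inv(f['mtx'])@np.array([uv[0],uv[1],1.])
    return c+d*(z-c[2])/d[2]
def proj(f,P): return cv2.projectPoints(np.array(P,float).reshape(-1,3),f['rvec'],f['tvec'],f['mtx'],None)[0].reshape(-1,2)
E
python3 - <<'E'
from h import *
s=telemetry.state();print(s)
for n in('scene','top','wrist'):
    f=grab(n,n+'0.png');R=cv2.Rodrigues(f['rvec'])[0];print(n,-R.T@np.ravel(f['tvec']),R[2],f['mtx'][0,0])
a=cv2.imread('pics/top0.png');cv2.imwrite('pics/t.png',cv2.resize(a,(800,500)))
E
```

```text
pics
{'time_s': 0.0, 'qpos': array([ 6.90406749e+01,  1.83515718e+01,  8.97077334e+01, -9.55973683e-04,
        7.20437274e+01, -1.14605794e+00]), 'qvel': array([-0.07015347, -0.02008061,  0.0235443 ,  0.06717789,  0.01385922,
        0.01008591]), 'effort': array([-3.78450732e-04, -4.12457836e+01, -2.31974655e+01,  7.26756337e-02,
        4.57065669e-02, -1.41254291e-04]), 'ee_pos': array([194.73397102, 540.51323721, 235.11195305]), 'ee_rot': array([-1.79896970e+02, -1.15207073e-03,  1.60187027e+02]), 'force': array([-0.51903338,  0.2513824 , -0.21109381]), 'torque': array([-0.00813059, -0.03239229,  0.01645126]), 'gripper_width': 91.44246216596233}
scene [1464.19275873  181.78869753  990.74090092] [-0.70280823 -0.13850371 -0.69776594] 483.6514925157426
top [ 310.99404242   19.9018316  1288.52286643] [ 0.1763001  -0.02005646 -0.98413211] 446.90241933334954
wrist [125.10214396 565.71264076 383.89389899] [ 0.24771339 -0.09164559 -0.96448907] 334.5452368828431
```

View pics/top0.png

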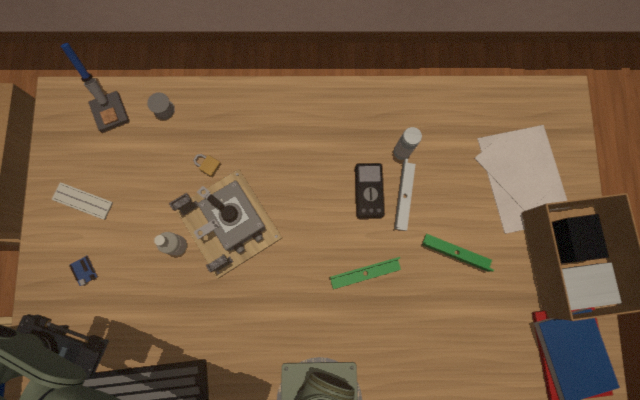

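View pics/scene0.png

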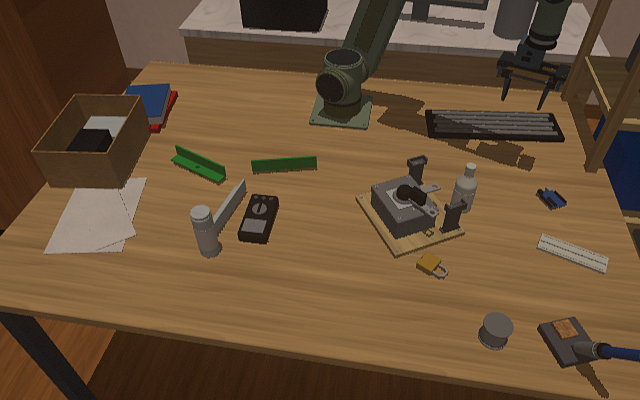

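The top view shows the aluminium bar at about (405,195), with the spray can at its end (408,143) and the meter beside it (370,190). The look-alikes are the two green angles at (365,273) and (457,252), and the white breadboard strip at (82,201). The isolator is at (230,215) with its handle pointing to (205,190), the hasp at (205,232), cradles at (181,203) and (218,263), and the bottle at (170,243). I choose the grey, untinted bar at (405,195). Next is one close crop.

```bash
python3 - <<'E'
import cv2,numpy as np
a=cv2.imread('pics/top0.png')
l=cv2.resize(a[150:290,150:290],(560,560),interpolation=cv2.INTER_CUBIC)
r=cv2.resize(a[120:240,370:425],(240,524),interpolation=cv2.INTER_CUBIC)
r=cv2.copyMakeBorder(r,0,36,0,0,0)
cv2.imwrite('pics/c1.png',np.hstack([l,r]))
E
```

```text
(no output)
```

View pics/c1.png

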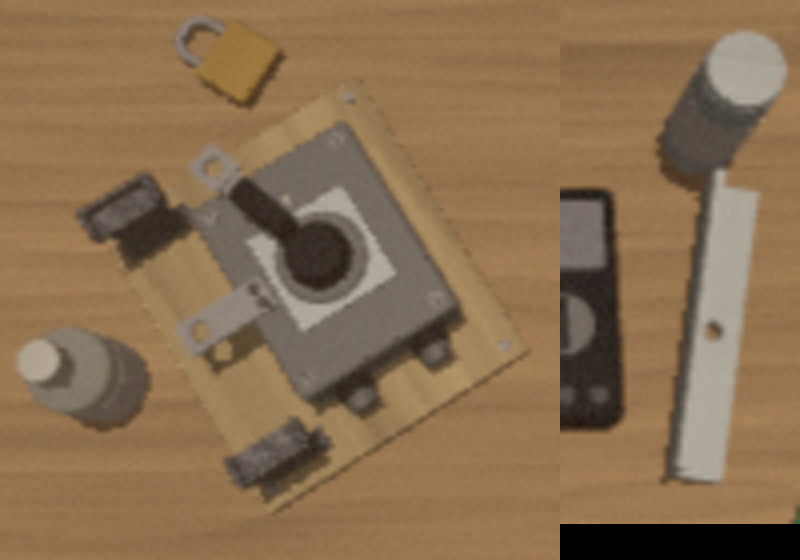

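```bash
python3 - <<'E'
from h import *
f=load('top0.png')
L=lambda u,v:(150+u/4-.4,150+v/4-.4)
Rr=lambda u,v:(370+(u-560)/4.364-.4,120+v/4.364-.4)
hh=ray(f,L(212,168),100);hs=ray(f,L(200,330),90);ax=ray(f,L(319,255),118)
ca=ray(f,L(278,455),110);cb=ray(f,L(130,208),110)
for n,p in dict(hh=hh,hs=hs,ax=ax,ca=ca,cb=cb,mid=(ca+cb)/2).items():print(n,p.round(1))
ang=lambda v:np.degrees(np.arctan2(v[1],v[0]))
print('dist',np.linalg.norm((hh-ax)[:2]),np.linalg.norm((hs-ax)[:2]),np.linalg.norm((ca-cb)[:2]))
print('ydir',ang(hs-ax),'xdir',ang(cb-ca),'handle',ang(hh-ax))
bh=ray(f,Rr(713,330),17)
e1=ray(f,Rr(757,190),18);e2=ray(f,Rr(721,480),18)
t1=ray(f,Rr(722,172),54);t2=ray(f,Rr(684,478),54);b2=ray(f,Rr(670,472),10)
print('bar hole',bh.round(1),'leg outer edge',e1.round(1),e2.round(1),ang(e1-e2),np.linalg.norm(e1-e2),'fl',t1.round(1),t2.round(1),ang(t1-t2),np.linalg.norm(t1-t2))
print('can top',ray(f,Rr(748,68),150).round(1),'bottle cap',ray(f,L(40,360),155).round(1))
E
```

```text
hh [562.3 310.6 100. ]
hs [453.5 317.4  90. ]
ax [499.2 233.9 118. ]
ca [368.7 259.  110. ]
cb [533.4 361.7 110. ]
mid [451.1 310.3 110. ]
dist 99.34639518809657 95.13656562622798 194.10836087696376
ydir 118.68963075727156 xdir 31.957211004150743 handle 50.55573568349487
bar hole [ 564.1 -255.1   17. ] leg outer edge [ 660.1 -289.2   18. ] [ 463.3 -255.5   18. ] -9.70944274610366 199.67177782139785 fl [ 662.6 -257.9   54. ] [ 460.5 -224.1   54. ] -9.519797998302161 204.92554578917867
can top [ 701.  -255.4  150. ] bottle cap [427.8 401.1 155. ]
```

```bash
python3 -m inch '[{"x":-3.38,"y":-1.15,"yaw":0},{"x":-3.38,"y":-1.15},{"x":-3.38,"y":-1.15},{"x":-3.38,"y":-1.15},{"x":-3.38,"y":-1.15},{"x":-3.38,"y":-1.15},{"x":-3.38,"y":-1.15},{"x":-3.38,"y":-1.15},{"x":-3.38,"y":-1.15},{"x":-3.38,"y":-1.15},{"x":-3.38,"y":-1.15},{"x":-3.38,"y":-1.15}]'
python3 -m inch '[{"yaw":1},{"yaw":1},{"yaw":1},{"yaw":1},{"yaw":1},{"yaw":1},{"yaw":1},{"yaw":1},{"yaw":1},{"yaw":1},{"yaw":1},{"yaw":1}]'
python3 -m inch '[{"yaw":1},{"yaw":1},{"yaw":1},{"yaw":1},{"yaw":1},{"yaw":1},{"yaw":1},{"yaw":1},{"yaw":1},{"yaw":1},{"yaw":0},{"yaw":0}]'
python3 - <<'E'
from h import *
f=grab('wrist','w1.png')
E
```

```text
invalid input
invalid input
invalid input
```

View pics/w1.png

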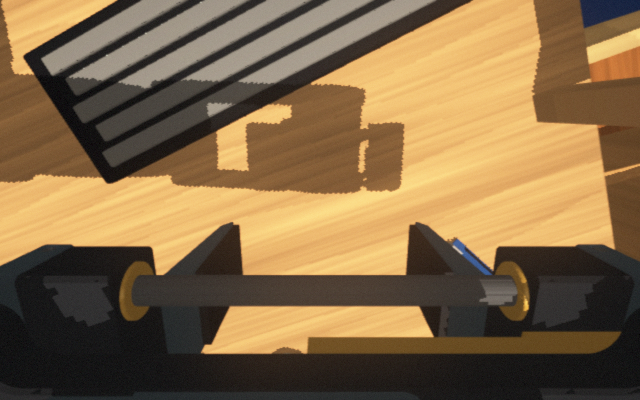

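The moves were refused, so the arm is still at its start and the picture only shows the tray there. A row probably needs all its keys.

```bash
python3 -m inch '[{"x":-3.38,"y":-1.15,"z":0,"yaw":0,"gripper":1}]'; python3 -m inch --help | head -20
```

```text
time_s: 0.28
ee_pos: [219.9, 521.4, 235.4]
ee_rot: [179.9, -0.2, 160.5]
force: [1.7, 0.5, -0.4]
gripper_width: 91.3invalid input: not JSON, or not a number
```

```bash
python3 -m inch '[{"x":-3.38,"y":-1.15,"z":0,"yaw":0,"gripper":1},{"x":-3.38,"y":-1.15,"z":0,"yaw":0,"gripper":1},{"x":-3.38,"y":-1.15,"z":0,"yaw":0,"gripper":1},{"x":-3.38,"y":-1.15,"z":0,"yaw":0,"gripper":1},{"x":-3.38,"y":-1.15,"z":0,"yaw":0,"gripper":1},{"x":-3.38,"y":-1.15,"z":0,"yaw":0,"gripper":1},{"x":-3.38,"y":-1.15,"z":0,"yaw":0,"gripper":1},{"x":-3.38,"y":-1.15,"z":0,"yaw":0,"gripper":1},{"x":-3.38,"y":-1.15,"z":0,"yaw":0,"gripper":1},{"x":-3.38,"y":-1.15,"z":0,"yaw":0,"gripper":1},{"x":-3.38,"y":-1.15,"z":0,"yaw":0,"gripper":1}]'
python3 -m inch '[{"x":0,"y":0,"z":0,"yaw":1,"gripper":1},{"x":0,"y":0,"z":0,"yaw":1,"gripper":1},{"x":0,"y":0,"z":0,"yaw":1,"gripper":1},{"x":0,"y":0,"z":0,"yaw":1,"gripper":1},{"x":0,"y":0,"z":0,"yaw":1,"gripper":1},{"x":0,"y":0,"z":0,"yaw":1,"gripper":1},{"x":0,"y":0,"z":0,"yaw":1,"gripper":1},{"x":0,"y":0,"z":0,"yaw":1,"gripper":1},{"x":0,"y":0,"z":0,"yaw":1,"gripper":1},{"x":0,"y":0,"z":0,"yaw":1,"gripper":1},{"x":0,"y":0,"z":0,"yaw":1,"gripper":1},{"x":0,"y":0,"z":0,"yaw":1,"gripper":1}]'
python3 -m inch '[{"x":0,"y":0,"z":0,"yaw":1,"gripper":1},{"x":0,"y":0,"z":0,"yaw":1,"gripper":1},{"x":0,"y":0,"z":0,"yaw":1,"gripper":1},{"x":0,"y":0,"z":0,"yaw":1,"gripper":1},{"x":0,"y":0,"z":0,"yaw":1,"gripper":1},{"x":0,"y":0,"z":0,"yaw":1,"gripper":1},{"x":0,"y":0,"z":0,"yaw":1,"gripper":1},{"x":0,"y":0,"z":0,"yaw":1,"gripper":1},{"x":0,"y":0,"z":0,"yaw":1,"gripper":1},{"x":0,"y":0,"z":0,"yaw":1,"gripper":1},{"x":0,"y":0,"z":0,"yaw":0,"gripper":1},{"x":0,"y":0,"z":0,"yaw":0,"gripper":1}]'
python3 - <<'E'
from h import *
f=grab('wrist','w2.png')
E
```

```text
time_s: 1.2
ee_pos: [530.8, 272.3, 235.8]
ee_rot: [-180.0, -0.0, 160.2]
force: [0.2, 1.1, -0.2]
gripper_width: 91.0
time_s: 2.2
ee_pos: [529.6, 273.6, 235.7]
ee_rot: [-180.0, 0.0, 99.9]
force: [-0.5, 0.6, -0.2]
gripper_width: 91.3
time_s: 3.2
ee_pos: [529.6, 273.6, 235.7]
ee_rot: [-180.0, 0.0, 50.3]
force: [-0.2, 0.4, 0.3]
gripper_width: 91.2
```

View pics/w2.png

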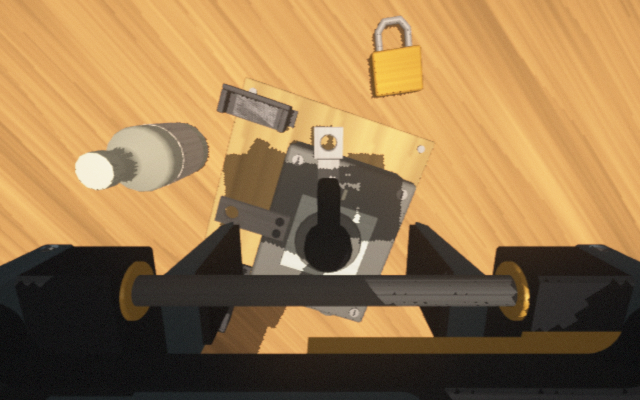

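The wrist view shows the handle nearly along the image's vertical: ear hole at (328,143), hub at (328,245), hasp hole at (232,212), and the cradle b floor at (257,108).

```bash
python3 - <<'E'
from h import *
f=load('w2.png')
hh=ray(f,(328,143),100);hs=ray(f,(232,212),90);ax=ray(f,(327,247),118);gt=ray(f,(329.5,182),138)
ang=lambda v:np.degrees(np.arctan2(v[1],v[0]))
n=lambda v:np.linalg.norm(v[:2])
print(hh,hs,ax,gt,n(hh-ax),n(hs-ax),n(gt-ax),ang(hh-ax),ang(hs-ax),ang(gt-ax),'cradle b',ray(f,(257,108),103))
E
```

```text
[563.83783519 308.66717337 100.        ] [455.57551151 315.85229079  90.        ] [508.07122323 242.65545279 118.        ] [548.14288754 288.55167823 138.        ] 86.41447947674511 90.07539531993052 60.92784084034304 49.80892164845756 125.64754267651347 48.876023120581245 cradle b [537.55827923 367.15769688 103.        ]
```

```bash
python3 -m inch '[{"x":0.1,"y":0.3,"z":2.0,"yaw":0,"gripper":1},{"x":0,"y":0,"z":2.8,"yaw":0,"gripper":1},{"x":0,"y":0,"z":2.5,"yaw":0,"gripper":1},{"x":0,"y":0,"z":2,"yaw":0,"gripper":1},{"x":0,"y":0,"z":1.4,"yaw":0,"gripper":0},{"x":0,"y":0,"z":0,"yaw":0,"gripper":-1},{"x":0,"y":0,"z":0,"yaw":0,"gripper":-1},{"x":0,"y":0,"z":0,"yaw":0,"gripper":-1},{"x":0,"y":0,"z":0,"yaw":0,"gripper":-1},{"x":0,"y":0,"z":0,"yaw":0,"gripper":-1},{"x":0,"y":0,"z":0,"yaw":0,"gripper":-1},{"x":0,"y":0,"z":0,"yaw":0,"gripper":-1}]' 25
```

```text
time_s: 4.25
ee_pos: [532.9, 272.7, 129.6]
ee_rot: [180.0, -0.1, 50.2]
force: [-1.0, -0.7, 1.0]
gripper_width: 41.1
```

```bash
python3 -m inch '[{"x":0,"y":0,"z":0,"yaw":0,"gripper":-1},{"x":0,"y":0,"z":0,"yaw":0,"gripper":-1},{"x":0,"y":0,"z":0,"yaw":0,"gripper":-1},{"x":0,"y":0,"z":0,"yaw":0,"gripper":-1},{"x":0,"y":0,"z":0,"yaw":0,"gripper":-1},{"x":0,"y":0,"z":0,"yaw":0,"gripper":-1},{"x":0,"y":0,"z":0,"yaw":0,"gripper":-1},{"x":0,"y":0,"z":0,"yaw":0,"gripper":-1}]'
```

```text
time_s: 4.92
ee_pos: [532.9, 272.3, 129.0]
ee_rot: [180.0, -0.0, 50.2]
force: [3.2, -1.2, 0.1]
gripper_width: 17.9
```

```bash
python3 -m inch '[{"x":-0.02,"y":-0.42,"z":0,"yaw":-1,"gripper":-1},{"x":-0.02,"y":-0.42,"z":0,"yaw":-1,"gripper":-1},{"x":-0.02,"y":-0.42,"z":0,"yaw":-1,"gripper":-1},{"x":-0.02,"y":-0.42,"z":0,"yaw":-1,"gripper":-1},{"x":-0.02,"y":-0.42,"z":0,"yaw":-1,"gripper":-1},{"x":-0.02,"y":-0.42,"z":0,"yaw":-1,"gripper":-1},{"x":-0.02,"y":-0.42,"z":0,"yaw":-1,"gripper":-1},{"x":-0.02,"y":-0.42,"z":0,"yaw":-1,"gripper":-1},{"x":-0.02,"y":-0.42,"z":0,"yaw":-1,"gripper":-1},{"x":-0.02,"y":-0.42,"z":0,"yaw":-1,"gripper":-1},{"x":-0.02,"y":-0.42,"z":0,"yaw":-1,"gripper":-1},{"x":-0.02,"y":-0.42,"z":0,"yaw":-1,"gripper":-1}]' 30
python3 -m inch '[{"x":0,"y":0,"z":0,"yaw":0,"gripper":-1},{"x":0,"y":0,"z":0,"yaw":0,"gripper":-1}]'
python3 - <<'E'
from h import *
f=grab('wrist','w3.png'); g=grab('top','top3.png')
a=cv2.imread('pics/w3.png');b=cv2.imread('pics/top3.png')
l=a[60:260,150:490]; l=cv2.resize(l,(680,400),interpolation=cv2.INTER_CUBIC)
cv2.imwrite('pics/c3.png',l)
E
```

```text
time_s: 5.92
ee_pos: [487.7, 280.0, 129.0]
ee_rot: [179.7, 0.1, 110.4]
force: [10.0, -3.3, -3.3]
gripper_width: 17.6
time_s: 6.08
ee_pos: [487.6, 279.9, 128.9]
ee_rot: [179.7, 0.2, 110.3]
force: [8.6, -4.4, -3.6]
gripper_width: 18.1
```

View pics/c3.png

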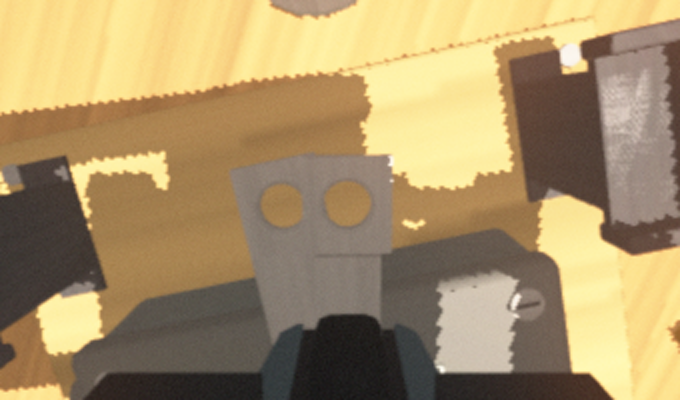

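The crop shows the handle ear hole at (347,203) and the hasp hole just left at (281,205); there is a little more to turn.

```bash
python3 - <<'E'
from h import *
f=load('w3.png')
hh=ray(f,(323.4,161.4),100);hs=ray(f,(290.5,162.4),90)
# radius through hole
t=np.array([487.6,279.9]);d=hh[:2]-t
print(hh,hs,np.linalg.norm((hh-hs)[:2]),np.degrees(np.linalg.norm((hh-hs)[:2])/94),np.degrees(np.arctan2(d[1],d[0])),np.linalg.norm(d))
# circle: axis = hh - 94*u(handle angle)
for a in(110.4,112):
  ax=hh[:2]-94*np.array([np.cos(np.radians(a)),np.sin(np.radians(a))]);e=hs[:2]-ax;print(a,ax,np.linalg.norm(e),np.degrees(np.arctan2(e[1],e[0])))
E
```

```text
[470.73404867 325.27689418 100.        ] [454.11844804 316.95841564  90.        ] 18.581584152749663 11.326024985316268 110.38939004494773 48.40994567403584
110.4 [503.49982112 237.17238717] 93.8313931745344 121.75429964098414
112 [505.94706845 238.12161186] 94.34748287074818 123.32158186185394
```

```bash
python3 -m inch '[{"x":-0.02,"y":-0.42,"z":0,"yaw":-1,"gripper":-1},{"x":-0.02,"y":-0.42,"z":0,"yaw":-1,"gripper":-1},{"x":0,"y":-0.1,"z":0,"yaw":-0.25,"gripper":-1},{"x":0,"y":0,"z":0,"yaw":0,"gripper":-1},{"x":0,"y":0,"z":0,"yaw":0,"gripper":-1}]'
python3 - <<'E'
from h import *
f=grab('wrist','w4.png')
a=cv2.imread('pics/w4.png')
cv2.imwrite('pics/c4.png',cv2.resize(a[120:220,240:400],(800,500),interpolation=cv2.INTER_CUBIC))
E
```

```text
time_s: 6.6
ee_pos: [479.6, 276.1, 129.0]
ee_rot: [179.7, 0.2, 121.5]
force: [9.5, -2.6, -4.5]
gripper_width: 17.7
```

View pics/c4.png

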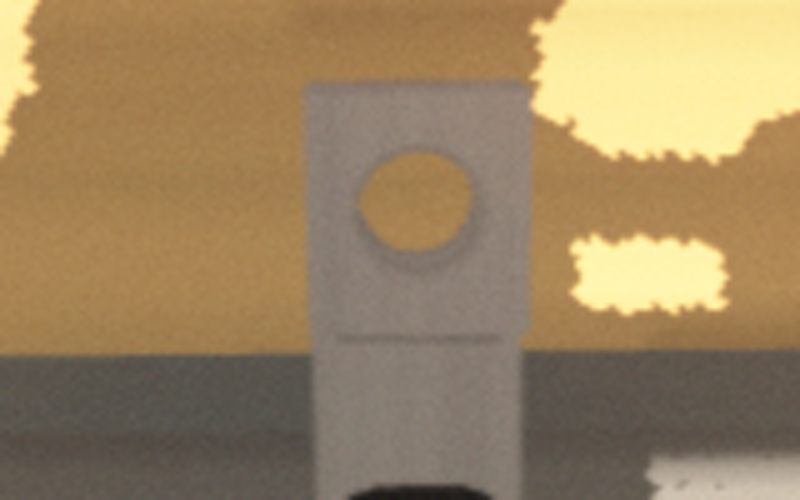

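The holes are concentric: ear hole at (416,203), ear edges 305/530 and hasp edges 313/522, all centred on 417. Now I release, lift and go to the bar.

```bash
python3 -m inch '[{"x":0,"y":0,"z":0,"yaw":0,"gripper":0.2},{"x":0,"y":0,"z":0,"yaw":0,"gripper":0.2},{"x":0,"y":0,"z":0,"yaw":0,"gripper":0.2},{"x":0,"y":0,"z":0,"yaw":0,"gripper":0.2},{"x":0,"y":0,"z":0,"yaw":0,"gripper":0.2},{"x":0,"y":0,"z":0,"yaw":0,"gripper":0.2},{"x":0,"y":0,"z":-1.5,"yaw":0,"gripper":0.2},{"x":0,"y":0,"z":-3,"yaw":0,"gripper":0.2},{"x":0,"y":0,"z":-3.5,"yaw":0,"gripper":0.2},{"x":0,"y":0,"z":-2,"yaw":0,"gripper":0.2},{"x":0,"y":0,"z":-1,"yaw":0,"gripper":0.2}]'
python3 -c "
from h import *
grab('wrist','w5.png')"
python3 -m inch '[{"x":-2.5,"y":-1,"z":0,"yaw":0,"gripper":-0.4},{"x":-3.47,"y":-1.4,"z":0,"yaw":0,"gripper":-0.4},{"x":-3.47,"y":-1.4,"z":0,"yaw":0,"gripper":-0.4},{"x":-3.47,"y":-1.4,"z":0,"yaw":0,"gripper":-0.4},{"x":-3.47,"y":-1.4,"z":0,"yaw":0,"gripper":-0.4},{"x":-3.47,"y":-1.4,"z":0,"yaw":0,"gripper":-0.4},{"x":-3.47,"y":-1.4,"z":0,"yaw":0,"gripper":-0.4},{"x":-3.47,"y":-1.4,"z":0,"yaw":0,"gripper":-0.4},{"x":-3.47,"y":-1.4,"z":0,"yaw":0,"gripper":-0.4},{"x":-3.47,"y":-1.4,"z":0,"yaw":0,"gripper":-0.4},{"x":-3.47,"y":-1.4,"z":0,"yaw":0,"gripper":-0.4},{"x":-3.47,"y":-1.4,"z":0,"yaw":0,"gripper":-0.4}]'
python3 -m inch '[{"x":-3.47,"y":-1.4,"z":0,"yaw":0,"gripper":-0.4},{"x":-3.47,"y":-1.4,"z":0,"yaw":0,"gripper":-0.4},{"x":-0.97,"y":-0.4,"z":0,"yaw":-0.8,"gripper":-0.4},{"x":0,"y":0,"z":0,"yaw":-1,"gripper":-0.4},{"x":0,"y":0,"z":0,"yaw":-1,"gripper":-0.4},{"x":0,"y":0,"z":0,"yaw":-1,"gripper":-0.4},{"x":0,"y":0,"z":0,"yaw":-1,"gripper":-0.4},{"x":0,"y":0,"z":0,"yaw":-1,"gripper":-0.4},{"x":0,"y":0,"z":0,"yaw":-1,"gripper":-0.4},{"x":0,"y":0,"z":0,"yaw":-1,"gripper":-0.4},{"x":0,"y":0,"z":0,"yaw":-1,"gripper":-0.4},{"x":0,"y":0,"z":0,"yaw":-1,"gripper":-0.4}]'
python3 -m inch '[{"x":0,"y":0,"z":0,"yaw":0,"gripper":-0.4},{"x":0,"y":0,"z":0,"yaw":0,"gripper":-0.4}]'
python3 -c "
from h import *
grab('wrist','w6.png')
a=cv2.imread('pics/w6.png')[0:320,140:500];b=cv2.imread('pics/w5.png')[80:320,200:440]
cv2.imwrite('pics/c6.png',np.hstack([cv2.resize(a,(540,480),interpolation=2),cv2.resize(b,(260,260),interpolation=2)[:,:][np.r_[0:260,[259]*220]]]))"
```

```text
time_s: 7.57
ee_pos: [477.7, 277.2, 242.4]
ee_rot: [179.7, 0.0, 121.4]
force: [-0.2, 0.3, -0.2]
gripper_width: 54.8
time_s: 8.62
ee_pos: [548.0, -157.7, 237.1]
ee_rot: [-179.9, -0.1, 121.4]
force: [-0.1, 0.5, -0.1]
gripper_width: 27.7
time_s: 9.62
ee_pos: [562.1, -239.9, 236.8]
ee_rot: [179.9, -0.2, 170.7]
force: [0.8, -0.2, 0.5]
gripper_width: 27.4
time_s: 9.78
ee_pos: [562.3, -240.0, 237.4]
ee_rot: [180.0, -0.1, 170.3]
force: [-0.0, -0.3, -0.4]
gripper_width: 27.7
```

View pics/c6.png

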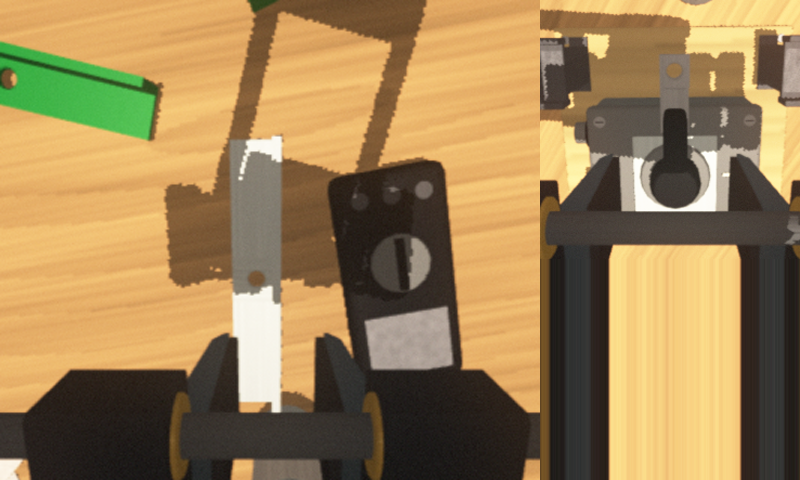

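```bash
python3 - <<'E'
from h import *
f=load('w6.png');C=lambda u,v:(u/1.5+140-.2,v/1.5-.2)
th=np.radians(170.3);X=np.array([np.cos(th),np.sin(th)]);Y=np.array([np.sin(th),-np.cos(th)]);T=np.array([562.3,-240.0])
def show(n,p): d=p[:2]-T;print(n,p.round(1),'tool x %.1f y %.1f'%(d@X,d@Y))
show('hole',ray(f,C(256,278),18));show('fl near',ray(f,C(282.5,138),54));show('fl far',ray(f,C(280.5,400),54))
show('leg near L',ray(f,C(230,139),18));show('leg mid L',ray(f,C(233.5,290),18));show('leg far L',ray(f,C(238,400),18))
show('meter a',ray(f,C(329,182),36));show('meter b',ray(f,C(354,362),36))
g=load('w4.png');show('ear hole',ray(g,(240+416.5/5-.4,120+204/5-.4),97))
b=load('w5.png');p=ray(b,(200+673/260*240-540*240/260,80+71*240/260),97);print(p)
E
```

```text
hole [ 564.5 -256.1   18. ] tool x -4.9 y -15.5
fl near [ 471.5 -220.8   54. ] tool x 92.8 y 3.6
fl far [ 648.7 -251.9   54. ] tool x -87.2 y 2.8
leg near L [ 464.  -256.3   18. ] tool x 94.1 y -32.6
leg mid L [ 570.7 -274.4   18. ] tool x -14.1 y -32.5
leg far L [ 660.3 -288.1   18. ] tool x -104.7 y -30.9
meter a [ 503.7 -194.1   36. ] tool x 65.5 y 35.4
meter b [ 636.1 -194.    36. ] tool x -65.0 y 57.7
ear hole [454.  317.1  97. ] tool x 200.6 y 530.9
[453.8493891  315.86378413  97.        ]
```

```bash
python3 -m inch '[{"x":-0.5,"y":0,"z":3,"yaw":0,"gripper":-0.4},{"x":0,"y":0,"z":3.5,"yaw":0,"gripper":-0.4},{"x":0,"y":0,"z":3.5,"yaw":0,"gripper":-0.4},{"x":0,"y":0,"z":3.5,"yaw":0,"gripper":-0.4},{"x":0,"y":0,"z":2.5,"yaw":0,"gripper":-0.4},{"x":0,"y":0,"z":1.7,"yaw":0,"gripper":-0.4},{"x":0,"y":0,"z":1.1,"yaw":0,"gripper":-0.4},{"x":0,"y":0,"z":0,"yaw":0,"gripper":-0.4},{"x":0,"y":0,"z":0,"yaw":0,"gripper":-1},{"x":0,"y":0,"z":0,"yaw":0,"gripper":-1},{"x":0,"y":0,"z":0,"yaw":0,"gripper":-1},{"x":0,"y":0,"z":0,"yaw":0,"gripper":-1}]' 35
python3 -m inch '[{"x":0,"y":0,"z":0,"yaw":0,"gripper":-1},{"x":0,"y":0,"z":0,"yaw":0,"gripper":-1},{"x":0,"y":0,"z":0,"yaw":0,"gripper":-1},{"x":0,"y":0,"z":0,"yaw":0,"gripper":-1},{"x":0,"y":0,"z":0,"yaw":0,"gripper":-1},{"x":0,"y":0,"z":0,"yaw":0,"gripper":-1}]'
```

```text
time_s: 10.83
ee_pos: [568.6, -241.4, 52.4]
ee_rot: [-180.0, 0.2, 170.4]
force: [-0.2, -0.4, 1.0]
gripper_width: 5.7
time_s: 11.33
ee_pos: [568.7, -241.4, 52.4]
ee_rot: [-180.0, 0.2, 170.4]
force: [-0.7, 0.5, 5.9]
gripper_width: 5.8
```

Gripped at a width of 5.8 mm. Lifting gently, then checking the weight.

```bash
python3 -m inch '[{"x":0,"y":0,"z":-0.5,"yaw":0,"gripper":-1},{"x":0,"y":0,"z":-1,"yaw":0,"gripper":-1},{"x":0,"y":0,"z":-1.5,"yaw":0,"gripper":-1},{"x":0,"y":0,"z":-2,"yaw":0,"gripper":-1},{"x":0,"y":0,"z":-2.2,"yaw":0,"gripper":-1},{"x":0,"y":0,"z":-2.2,"yaw":0,"gripper":-1},{"x":0,"y":0,"z":-2.2,"yaw":0,"gripper":-1},{"x":0,"y":0,"z":-2.2,"yaw":0,"gripper":-1},{"x":0,"y":0,"z":-2.2,"yaw":0,"gripper":-1},{"x":0,"y":0,"z":-2.2,"yaw":0,"gripper":-1},{"x":0,"y":0,"z":-1.4,"yaw":0,"gripper":-1},{"x":0,"y":0,"z":-0.8,"yaw":0,"gripper":-1}]' 45
python3 -m inch '[{"x":0,"y":0,"z":0,"yaw":0,"gripper":-1},{"x":0,"y":0,"z":0,"yaw":0,"gripper":-1}]'
python3 -c "
from h import *
grab('wrist','w7.png')
a=cv2.imread('pics/w7.png')
cv2.imwrite('pics/c7.png',a)"
```

```text
time_s: 12.33
ee_pos: [567.9, -241.3, 257.3]
ee_rot: [-180.0, 0.1, 170.4]
force: [0.4, 0.0, -3.4]
gripper_width: 6.0
time_s: 12.5
ee_pos: [567.3, -240.9, 254.4]
ee_rot: [180.0, -0.1, 170.4]
force: [-2.0, 0.2, -4.1]
gripper_width: 5.9
```

View pics/c7.png

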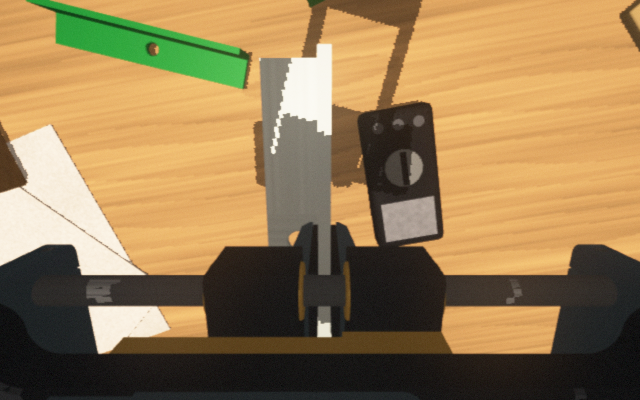

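The bar is held, with the flange between the fingers; its leg end corner is at (261,59), its flange end at (318–332,44), and the hole edge at (293,238).

```bash
python3 - <<'E'
from h import *
f=load('w7.png')
th=np.radians(170.4);X=np.array([np.cos(th),np.sin(th)]);Y=np.array([np.sin(th),-np.cos(th)]);T=np.array([567.3,-240.9])
for n,uv,z in[('legcorner',(260.5,58.5),220),('leg left far',(269,245),220),('fl end L',(318,44),256),('fl end R',(332,44),256),('fl R near finger',(331,215),256),('hole',(294,238),220)]:
    p=ray(f,uv,z);d=p[:2]-T;print(n,'x %.1f y %.1f'%(d@X,d@Y))
E
```

```text
legcorner x 100.2 y -32.7
leg left far x -1.4 y -32.7
fl end L x 100.5 y -2.9
fl end R x 100.5 y 2.8
fl R near finger x 28.3 y 2.8
hole x 3.0 y -17.9
```

```bash
python3 -m inch '[{"x":0.32,"y":0.8,"z":0,"yaw":0,"gripper":-1},{"x":0.63,"y":1.6,"z":0,"yaw":0,"gripper":-1},{"x":0.91,"y":2.3,"z":0,"yaw":0,"gripper":-1},{"x":1.01,"y":2.55,"z":0,"yaw":0,"gripper":-1},{"x":1.01,"y":2.55,"z":0,"yaw":0,"gripper":-1},{"x":1.01,"y":2.55,"z":0,"yaw":0,"gripper":-1},{"x":1.01,"y":2.55,"z":0,"yaw":0,"gripper":-1},{"x":1.01,"y":2.55,"z":0,"yaw":0,"gripper":-1},{"x":1.01,"y":2.55,"z":0,"yaw":0,"gripper":-1},{"x":1.01,"y":2.55,"z":0,"yaw":0,"gripper":-1},{"x":1.01,"y":2.55,"z":0,"yaw":0,"gripper":-1},{"x":1.01,"y":2.55,"z":0,"yaw":0,"gripper":-1}]'
python3 -m inch '[{"x":1.01,"y":2.55,"z":0,"yaw":0,"gripper":-1},{"x":1.01,"y":2.55,"z":0,"yaw":0,"gripper":-1},{"x":1.01,"y":2.55,"z":0,"yaw":0,"gripper":-1},{"x":1.01,"y":2.55,"z":0,"yaw":0,"gripper":-1},{"x":1.01,"y":2.55,"z":0,"yaw":0,"gripper":-1},{"x":1.01,"y":2.55,"z":0,"yaw":0,"gripper":-1},{"x":1.01,"y":2.55,"z":0,"yaw":0,"gripper":-1},{"x":1.01,"y":2.55,"z":0,"yaw":0,"gripper":-1},{"x":1.01,"y":2.55,"z":0,"yaw":0,"gripper":-1},{"x":0.87,"y":2.2,"z":0,"yaw":0,"gripper":-1},{"x":0.4,"y":1.0,"z":0,"yaw":0,"gripper":-1},{"x":0.18,"y":0.47,"z":0,"yaw":0,"gripper":-1}]'
python3 -m inch '[{"x":0,"y":0,"z":0,"yaw":-0.4,"gripper":-1},{"x":0,"y":0,"z":0,"yaw":-0.7,"gripper":-1},{"x":0,"y":0,"z":0,"yaw":-0.8,"gripper":-1},{"x":0,"y":0,"z":0,"yaw":-0.9,"gripper":-1},{"x":0,"y":0,"z":0,"yaw":-0.9,"gripper":-1},{"x":0,"y":0,"z":0,"yaw":-0.9,"gripper":-1},{"x":0,"y":0,"z":0,"yaw":-0.9,"gripper":-1},{"x":0,"y":0,"z":0,"yaw":-0.9,"gripper":-1},{"x":0,"y":0,"z":0,"yaw":-0.9,"gripper":-1},{"x":0,"y":0,"z":0,"yaw":-0.6,"gripper":-1},{"x":0,"y":0,"z":0,"yaw":-0.34,"gripper":-1},{"x":0,"y":0,"z":0,"yaw":0,"gripper":-1}]'
python3 -c "
from h import *
f=grab('wrist','w8.png');s=telemetry.state();print(s['ee_pos'],s['ee_rot'],s['qpos'],s['gripper_width'])"
```

```text
time_s: 13.55
ee_pos: [503.8, 52.1, 254.4]
ee_rot: [180.0, -0.1, 170.5]
force: [0.6, -0.7, -3.8]
gripper_width: 5.6
time_s: 14.55
ee_pos: [444.1, 331.4, 254.3]
ee_rot: [-180.0, -0.1, 170.6]
force: [0.1, -0.2, -4.1]
gripper_width: 5.6
time_s: 15.55
ee_pos: [445.5, 328.7, 254.7]
ee_rot: [-180.0, -0.1, -148.4]
force: [-0.0, -0.1, -3.6]
gripper_width: 5.8
[445.5964514  328.83314907 254.73444553] [-1.79980320e+02 -5.80389874e-02 -1.48444986e+02] [ 3.52450359e+01  1.57763888e+01  9.05506587e+01 -1.65671188e-02
  7.37321383e+01 -8.63053390e+01] 6.065029543909019
```

View pics/w8.png

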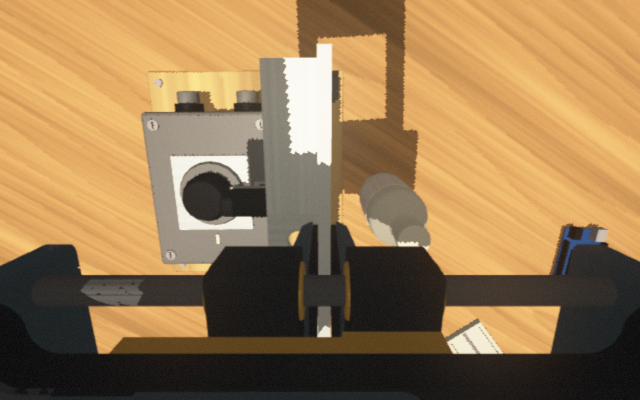

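```bash
python3 - <<'E'
from h import *
f=load('w8.png')
ang=lambda v:np.degrees(np.arctan2(v[1],v[0]))
s1=ray(f,(152,126),85);s2=ray(f,(170,255),85);s3=ray(f,(259.5,125),85)
print('xdir',ang(s2-s1),'ydir',ang(s3-s1),s1,s2,s3)
b1=ray(f,(149,72),15);b2=ray(f,(260,70),15);print('board y',ang(b2-b1))
g=load('w5.png')
p=[ray(g,(200+(u-540)*240/260,80+v*240/260),85) for u,v in((599,122),(750,120))];print('w5 screws x', ang(p[1]-p[0]),p, 'mid',(p[0]+p[1])/2)
a=np.radians(31.6)
th=np.radians(211.55);X=np.array([np.cos(th),np.sin(th)]);Y=np.array([np.sin(th),-np.cos(th)]);
t=np.array([454,317])+15*Y-.3*X; d=t-[445.6,328.8];print('tcp target',t,'tool shift',d@X,d@Y)
c=ray(f,(414,237),155)[:2];print('bottle',c,(c-[503.3,237])@[-np.sin(a),np.cos(a)],(c-[503.3,237])@[np.cos(a),np.sin(a)])
E
```

```text
xdir 32.11313373541459 ydir 122.15748482271867 [476.85504607 159.6451992   85.        ] [586.61442833 228.53219522  85.        ] [423.68359472 244.21914133  85.        ]
board y 122.59380154503751
w5 screws x 32.166504086751345 [array([422.53589005, 244.04599692,  85.        ]), array([533.4374474 , 313.79392244,  85.        ])] mid [477.98666873 278.91995968  85.        ]
tcp target [446.40701864 329.93973084] tool shift -1.2840838113517354 0.5489938394506553
bottle [426.30102712 399.80476824] 179.0115826773109 19.72530488069139
```

```bash
python3 -m inch '[{"x":-0.13,"y":0.05,"z":1,"yaw":-0.1,"gripper":-1},{"x":0,"y":0,"z":2,"yaw":0,"gripper":-1},{"x":0,"y":0,"z":2,"yaw":0,"gripper":-1},{"x":0,"y":0,"z":2,"yaw":0,"gripper":-1},{"x":0,"y":0,"z":1.4,"yaw":0,"gripper":-1},{"x":0,"y":0,"z":0.7,"yaw":0,"gripper":-1},{"x":0,"y":0,"z":0.3,"yaw":0,"gripper":-1},{"x":0,"y":0,"z":0,"yaw":0,"gripper":-1},{"x":0,"y":0,"z":0,"yaw":0,"gripper":-1}]'
python3 - <<'E'
from h import *
s=telemetry.state();T=s['ee_pos'][:2]
th=np.radians(s['ee_rot'][2]);X=np.array([np.cos(th),np.sin(th)]);Y=np.array([np.sin(th),-np.cos(th)])
t=np.array([454,317])+15*Y-.3*X; d=t-T;print(s['ee_pos'],s['ee_rot'],s['force'],'shift',d@X,d@Y)
grab('wrist','w9.png')
f=grab('top','t9.png')
a=cv2.imread('pics/t9.png')[160:280,160:260];b=cv2.imread('pics/w9.png')[0:300,100:500]
cv2.imwrite('pics/c9.png',np.hstack([cv2.resize(a,(350,420),interpolation=2),cv2.resize(b,(450,338))[np.r_[0:338,[337]*82]]]))
E
```

```text
time_s: 16.35
ee_pos: [447.3, 331.1, 161.6]
ee_rot: [180.0, 0.1, -147.9]
force: [0.1, 0.3, -3.3]
gripper_width: 5.9
[447.32210559 331.13268143 161.57456353] [ 1.79995083e+02  8.24992918e-02 -1.47869086e+02] [ 0.05068372  0.29487392 -3.25481058] shift 1.5614700339603218 -0.5197257583145087
```

```bash
python3 -m inch '[{"x":0.13,"y":-0.05,"z":0,"yaw":0,"gripper":-1},{"x":0,"y":0,"z":0.3,"yaw":0,"gripper":-1},{"x":0,"y":0,"z":0.4,"yaw":0,"gripper":-1},{"x":0,"y":0,"z":0.4,"yaw":0,"gripper":-1},{"x":0,"y":0,"z":0.2,"yaw":0,"gripper":-1},{"x":0,"y":0,"z":0,"yaw":0,"gripper":-1},{"x":0,"y":0,"z":0,"yaw":0,"gripper":-1}]'
python3 - <<'E'
from h import *
s=telemetry.state();T=s['ee_pos'][:2]
th=np.radians(s['ee_rot'][2]);X=np.array([np.cos(th),np.sin(th)]);Y=np.array([np.sin(th),-np.cos(th)])
t=np.array([454,317])+15*Y-.3*X; d=t-T;print(s['ee_pos'],s['ee_rot'],s['force'],'shift',d@X,d@Y)
E
```

```text
time_s: 17.03
ee_pos: [445.9, 329.7, 147.7]
ee_rot: [180.0, -0.0, -147.9]
force: [-0.5, -0.5, -3.5]
gripper_width: 5.7
[445.93338654 329.68209716 147.65934839] [ 1.79998994e+02 -2.92326588e-02 -1.47862954e+02] [-0.50707317 -0.50774646 -3.51371977] shift -0.3844387435683793 -0.02992718889806123
```

View pics/c9.png

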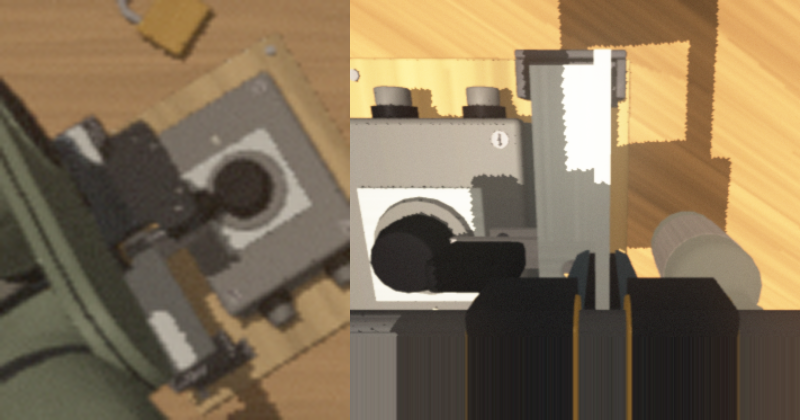

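The bar's end sits inside cradle a's lips in both views, and it has met no contact force. Now easing down.

```bash
python3 -m inch '[{"x":0,"y":0,"z":0.1,"yaw":0,"gripper":-1},{"x":0,"y":0,"z":0.1,"yaw":0,"gripper":-1},{"x":0,"y":0,"z":0.1,"yaw":0,"gripper":-1},{"x":0,"y":0,"z":0.05,"yaw":0,"gripper":-1},{"x":0,"y":0,"z":0,"yaw":0,"gripper":-1},{"x":0,"y":0,"z":0,"yaw":0,"gripper":-1}]'
python3 -m inch '[{"x":0,"y":0,"z":0.05,"yaw":0,"gripper":-1},{"x":0,"y":0,"z":0.05,"yaw":0,"gripper":-1},{"x":0,"y":0,"z":0,"yaw":0,"gripper":-1}]'
```

```text
time_s: 17.53
ee_pos: [446.0, 329.8, 144.4]
ee_rot: [180.0, 0.0, -147.9]
force: [-0.9, 0.3, -3.2]
gripper_width: 5.6
time_s: 17.78
ee_pos: [446.1, 329.8, 143.6]
ee_rot: [180.0, 0.0, -147.9]
force: [0.6, 0.4, -1.9]
gripper_width: 5.6
```

```bash
python3 -m inch '[{"x":0,"y":0,"z":0.05,"yaw":0,"gripper":-1},{"x":0,"y":0,"z":0.03,"yaw":0,"gripper":-1},{"x":0,"y":0,"z":0,"yaw":0,"gripper":-1},{"x":0,"y":0,"z":0,"yaw":0,"gripper":-1}]'
```

```text
time_s: 18.12
ee_pos: [446.1, 329.8, 143.4]
ee_rot: [180.0, 0.0, -147.9]
force: [-4.1, -1.0, 5.5]
gripper_width: 5.5
```

Seated at z 143.4, exactly as predicted, with 5 N upward. Opening slightly and lifting straight out.

```bash
python3 -m inch '[{"x":0,"y":0,"z":0,"yaw":0,"gripper":-0.6},{"x":0,"y":0,"z":0,"yaw":0,"gripper":-0.6},{"x":0,"y":0,"z":0,"yaw":0,"gripper":-0.6},{"x":0,"y":0,"z":0,"yaw":0,"gripper":-0.6},{"x":0,"y":0,"z":0,"yaw":0,"gripper":-0.6},{"x":0,"y":0,"z":0,"yaw":0,"gripper":-0.6},{"x":0,"y":0,"z":-0.5,"yaw":0,"gripper":-0.6},{"x":0,"y":0,"z":-1,"yaw":0,"gripper":-0.6},{"x":0,"y":0,"z":-2,"yaw":0,"gripper":-0.6},{"x":0,"y":0,"z":-3,"yaw":0,"gripper":-0.6},{"x":0,"y":0,"z":-3,"yaw":0,"gripper":-0.6},{"x":0,"y":0,"z":-2,"yaw":0,"gripper":-0.6}]'
python3 -m inch '[{"x":0,"y":-2,"z":-2,"yaw":0,"gripper":-0.6},{"x":0,"y":-3,"z":-2,"yaw":0,"gripper":-0.6},{"x":-1,"y":-3,"z":0,"yaw":0,"gripper":-0.6},{"x":-3,"y":0,"z":0,"yaw":0,"gripper":-0.6},{"x":-3,"y":0,"z":0,"yaw":0,"gripper":-0.6},{"x":0,"y":0,"z":0,"yaw":0,"gripper":-0.6},{"x":0,"y":0,"z":0,"yaw":0,"gripper":-0.6}]'
python3 - <<'E'
from h import *
f=grab('wrist','wA.png');g=grab('top','tA.png')
R=cv2.Rodrigues(f['rvec'])[0];print(-R.T@np.ravel(f['tvec']),proj(f,[[454,317,109],[454,317,90]]))
a=cv2.imread('pics/wA.png')
u,v=proj(f,[[454,317,109]])[0].astype(int)
c=a[max(0,v-35):v+35,max(0,u-35):u+35];c=cv2.resize(c,(300,300),interpolation=2)
b=cv2.resize(a,(500,312),interpolation=3)
out=np.zeros((560,800,3),np.uint8);out[:312,:500]=b;out[:300,500:]=c
t=cv2.imread('pics/tA.png')[150:290,150:290];out[312:560,:248]=cv2.resize(t,(248,248),interpolation=2)
s=cams.grab_frame('scene')['pixels'][:,:,::-1][150:290,180:480];out[320:553,280:780]=cv2.resize(s,(500,233),interpolation=2)
cv2.imwrite('pics/cA.png',out)
E
```

```text
time_s: 19.12
ee_pos: [446.7, 330.3, 261.7]
ee_rot: [180.0, 0.3, -147.9]
force: [0.3, 1.8, -0.0]
gripper_width: 18.3
time_s: 19.7
ee_pos: [548.5, 299.4, 297.5]
ee_rot: [180.0, -0.0, -147.9]
force: [0.0, 0.3, -0.2]
gripper_width: 18.3
[485.86784437 259.52239411 446.2625614 ] [[391.35445097 115.9589523 ]
 [387.77594327 115.75563515]]
```

View pics/cA.png

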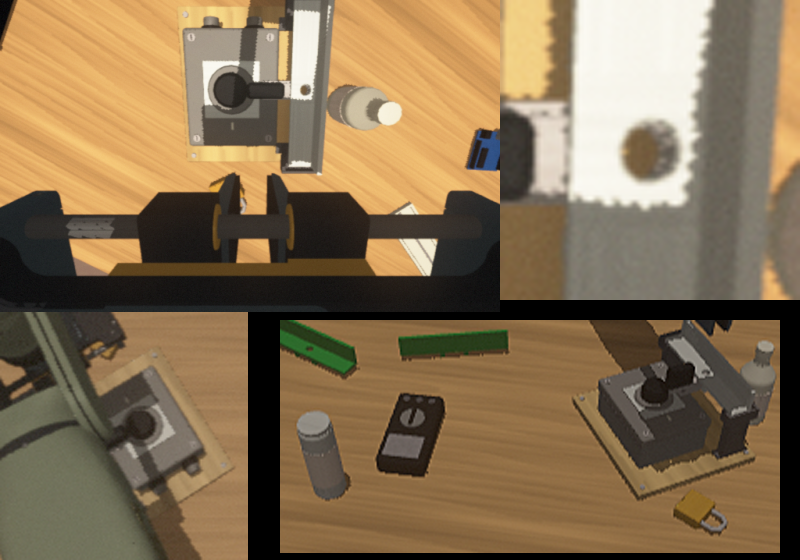

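The check picture shows the bar in both cradles with its hole at (651,150) in the crop. That is within about 1 px (1 mm) of where the hasp hole projects, it can be seen through, and the ear is centred at row 149. The bottle, can, meter and padlock are upright and in place. Handing in.

```bash
python3 -c "
from workcell import env
print(env.job_done())"
```

```text
the job is handed in; nothing more can be done
None
```

I swung the isolator handle to off and laid the aluminium bar in both cradles over its end, then handed the job in at about 20 s of the 64 s allowed.

- **Handle:** I gripped it and turned it about 71° anticlockwise. Before I let go, the close view showed the ear hole and hasp hole concentric. There was no sign that it ran on past off.
- **Bar:** I carried it level by its flange and lowered it in steps of 1 mm or less. It seated with the TCP at z 143.4 mm, the height I had predicted, with about 5 N upward. I then opened the jaws slightly and lifted straight out.
- **Holes:** In the last picture the bar's hole was within about 1 mm of the hasp hole's projected position, can be seen through, and was centred on the handle's ear. The ear hole itself could not be seen separately under the bar.
- **Other items:** The bottle, spray can, meter and padlock looked upright and undisturbed by eye. I did not re-measure their positions.
- **Disagreements:**
  - My first moves were refused because every row needs all five values; nothing moved.
  - The top camera was blocked by the arm at the end, so the final check used the wrist and scene views only.

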